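Index the test-panel turntable one hole toward the lamp

ROBOT

A 6-joint arm with a two-finger parallel gripper is mounted at the origin on the work surface. World frame = base frame: x ahead of the robot, y to its left, z up, the work surface at z = 0. Lengths are in m, angles in rad, forces in N, time in s.
With the tool pointing down it reaches from about 0.3 to 0.75 m from the base axis. Payload 8.5 kg.
Tool frame: the origin (TCP) lies at the very end of the fingers, on their centre line; the grasp point (between the pads) lies 19 mm behind it; z points along the fingers, y is the line along which they close (so a half turn about z gives the same grasp; the last joint's range is limited). The gripper opens to 85 mm and grips with 20 to 120 N. Pads are 22 mm wide; open, the fingers measure 114 mm over their backs; the gripper's body (76 mm by 85 mm) begins 54 mm behind the grasp point. The pads swing forward as they close: fully open they stand 13 mm farther back than shut.
Start: joints at [0.974, 0.381, 1.297, -0, 1.464, -0.215], TCP at [0.205, 0.51, 0.231] pointing down, gripper open.
Joint ranges: [-3.11, 3.11], [-0.89, 2.33], [0.22, 2.48], [-1.42, 4.56], [0.17, 2.85], [-2.88, 2.88]. Speed limits (rad/s): [2.39, 2.39, 3.14, 3.14, 3.14, 3.14].

INTERFACE

Orientations are given as a unit quaternion [w, x, y, z].
In Python, from rig import r gives the robot as it stands. The module is installed in compiled form; this text tells all that it offers.
- The arm moves only by the tool carry_out, never from a script. Its argument "motion" is one flat list of numbers, 7 for each row, row after row: the shift along the tool's x, y, z in cm, then the turn, a rotation vector about the tool's x, y, z in rad, then the gripper command: -1 is shut, 1 is fully open, values between are in proportion. In form: [dx, dy, dz, rx, ry, rz, claw, dx, dy, dz, rx, ry, rz, claw, ...]. A call has 1 to 12 rows; each row shifts and turns the commanded pose from where the row before left it, along the tool's axes as they then stand; what a row does not reach is not made up. A row lasts 1/12 s, in which the tool goes at most 41.7 mm and 7.16 degrees, less where a joint would pass 70% of its speed; a pose out of reach is approached as far as the arm can. A call with a gripper value outside its range is refused whole. The fingers move at their own pace and stop on an object; the grip force is fixed at half the most. Time passes only in rows, so rows that do not move let the fingers close. It gives the time, the measured TCP pose, the force and the opening at its end, in the units of the state.
- r.state(): the state, without advancing time (a new reading comes with each control period).
- r.snapshot(name): name is "scene" or "top" or "wrist"; returns a dict with "color" (480x640x3 uint8, red, green, blue), "mtx" (3x3 intrinsics, pixels), "k1" (the pictures are not rectified: a ray, as slopes to the right and down, at radius r is drawn at 1 + k1 r^2 times it, then the intrinsics apply), "position" and "rotation" of the camera in the world; the wrist camera has in their place "T_tool_cam" (4x4, takes a point from camera to tool coordinates, whose origin is the TCP and whose axes are the flange's). Camera axes: x right, y down, z forward; pixel columns grow to the right and rows downward; lengths in m; the calibration is good to about 2 mm. A picture is of the moment at which its call begins: read the wrist's pose just before it. There is no depth.
- r.close_job(): hands the job in, once; it reports no verdict.
The state is a dict: "t": time; "joint_positions": joint angles; "joint_velocities": joint speeds; "effort": joint torques, N m; "eef_pos": TCP position; "ee_rot": TCP orientation; "ft_force": force on the tool from outside, world axes, zero at the start; "torque": the same for the moment, N m; "gripper_width": finger opening in m.
Only numpy, scipy, OpenCV 4.12 (cv2) and the standard library are available. Lean on these libraries where they do the work, as an engineer would, in place of code of your own. Each camera call takes 0.05 s, during which the arm holds its last target. There are 200 camera calls.

TASK

Turn the paint test panel one step toward the inspection lamp: hook a fingertip under the pull ring of the spring index pin, lift the pin out of its hole, swing the arm so that its ring end moves exactly one hole toward the side where the lamp stands, and let the pin drop fully home in that next hole. Leave the panel lying in its tray and the other things on the bench where they are, and finish clear of everything.

Things in the scene. Friction and masses are not known exactly. Their poses are not given: they have to be found in the camera images.
- fixture: indexed turntable bolted to the bench: grey slab 285 x 230 x 10 mm (own x -195 to +90 mm, y +-115 mm) with an aluminium plate on its robot side, 66 x 220 mm, top 24 mm above the bench. Origin on the vertical pivot axis at bench height; own x points from the plate to the pivot (roughly away from the robot), own y to the left of that.
- hole_mid (a point): mouth of the middle one of five 12 mm pin holes in the plate, where the pin sits at the start; 24 mm above the bench. The holes lie on a 160 mm circle about the pivot, 15 degrees (0.2618 rad, 42 mm) apart.
- hole_left (a point): mouth of the next hole from the middle, on the fixture's own +y side (the robot's left)
- hole_right (a point): mouth of the next hole from the middle, on the fixture's own -y side (the robot's right)
- index_arm (a joint): angle of the steel arm about the pivot, rad: 0 = pin at the middle hole; +0.2618 = at hole_left, -0.2618 = at hole_right; ends at +-0.58. It stays where it is left (resistance about 2 N at the ring). The arm is a bar 30 mm wide, top 37 mm above the bench, reaching 185 mm from the pivot on the ring side; the pin stands 160 mm from the pivot, the panel tray is over the pivot.
- index_pin (a joint): lift of the spring pin, m: 0 = fully home in a hole, 0.018 = highest. The 8 mm round-nosed pin enters the plate 10 mm, so it clears the plate top at 0.010. Lifting takes 6 N at first, about 8.5 N at the top. Let down between holes it rests on the plate at 0.010 and springs into a hole when the arm brings it within about 3 mm of the hole's centre.
- ring_bar (a point): middle (centre line) of the top bar of the steel pull ring on the pin; 113.5 mm above the bench with the pin home, rises with the pin. The ring is an upright rounded rectangle of 7 mm bar, standing square across the arm: opening 56 mm wide, 42 mm high, open along the arm, from the robot side and from the pivot side. It cannot turn on the arm. This point's x axis runs along the arm toward the pivot, y along the bar.
- ring_foot (a point): middle (centre line) of the ring's bottom bar, 49 mm below its top bar, 64.5 mm above the bench with the pin home; just under it is the pin's housing, 24 mm across, up to 60 mm above the bench
- panel: loose green painted steel panel 75 x 150 x 4 mm lying in the tray; origin under its centre
- tray (a point): centre of the floor of the shallow aluminium tray (88 x 163 mm, rims 6.5 mm high above its floor) over the pivot, about 69 mm above the bench, floor sloped 20 degrees down toward the ring; highest point about 95 mm above the bench. This point turns with the arm.
- lamp: inspection lamp fixed to the bench, on the left or the right of the turntable: round dark foot 120 mm across, thin post, and a bar-shaped head 240 mm long along world x, 50 mm wide, 185 to 205 mm above the bench (217 mm to the top). Origin under the foot's centre. A wooden rack of upright green panels (200 x 140 mm, 160 mm tall) stands on the opposite side.
- jar: small glass jar with steel lid, 44 mm across, 60 mm tall; origin under its centre; leave alone
- gauge: grey film-thickness gauge, a rounded box 60 x 32 x 26 mm tall; origin under its centre; leave alone
- tape: roll of paper tape lying flat, 90 mm across, 22 mm tall; origin under its centre; leave alone
- can: closed paint can 80 mm across, 105 mm tall; origin under its centre; leave alone
- cup: white plastic cup 72 mm across, 90 mm tall; origin under its centre; leave alone
- spatula: spatula lying on the bench; leave alone
- brush: brush lying on the bench; leave alone
There are look-alikes about, which are no part of the job. Leave any orange look-alike of the lamp alone.

How it is judged:
By the outcome, as a careful person would: the job done as asked, in the order asked, and still so for the second after the job is handed in, with the robot touching nothing.
It also fails if it takes over 45 s, if anything falls off the work surface, if the arm or the gripper's body presses on something with over 40 N, if the wrist force passes 120 N, or if a joint passes its speed limit or range.

## Working session

There is one attempt and no reset: what is moved stays moved. The work goes in short steps, Python scripts to look and compute and a tool call to move; the robot and the scene stay as the last step left them, time stands still between calls to the robot, and variables do not carry over. Pictures are saved under pics/ and viewed, on a budget of 10 in all, crops included, one or two more only if the job needs it, and the job is handed in when it is done.

Besides the shell and the picture viewer there is one more tool, called after "Emit:" in YAML: its name, and indented under it one key for each argument. carry_out: Moves the arm, as the interface text tells. Its arguments: {"type":"object","properties":{"motion":{"type":"array"}},"required":["motion"]}

```bash
mkdir -p pics; cat > h.py <<'E'
import numpy as np, cv2
from rig import r
from scipy.spatial.transform import Rotation as R
def q2R(q): return R.from_quat([q[1],q[2],q[3],q[0]]).as_matrix()
def snap(n):
    st=r.state(); s=r.snapshot(n)
    if 'T_tool_cam' in s:
        T=np.eye(4);T[:3,:3]=q2R(st['ee_rot']);T[:3,3]=st['eef_pos'];T=T@np.array(s['T_tool_cam'])
        s['position'],s['rotation']=T[:3,3],T[:3,:3]
    P=np.array(s['rotation'])
    if P.shape!=(3,3): P=q2R(P)
    s['R']=P; s['p']=np.array(s['position']); return s
def ray(s,u,v):
    K=np.array(s['mtx']); d=np.array([(u-K[0,2])/K[0,0],(v-K[1,2])/K[1,1]]); x=d.copy()
    for _ in range(20): x=d/(1+s['k1']*(x@x))
    w=s['R']@np.array([x[0],x[1],1]); return s['p'],w/np.linalg.norm(w)
def onz(s,u,v,z):
    p,d=ray(s,u,v); return p+d*(z-p[2])/d[2]
def proj(s,X):
    c=s['R'].T@(np.array(X)-s['p']); x=c[:2]/c[2]; x=x*(1+s['k1']*(x@x)); K=np.array(s['mtx'])
    return K[0,0]*x[0]+K[0,2],K[1,1]*x[1]+K[1,2]
def save(s,n,box=None,sc=1):
    c=s['color'][:,:,::-1]
    if box: c=c[box[1]:box[3],box[0]:box[2]]
    cv2.imwrite('pics/'+n,cv2.resize(c,None,fx=sc,fy=sc,interpolation=cv2.INTER_CUBIC))
def tri(a,ua,b,ub):
    p,d=ray(a,*ua);q,e=ray(b,*ub)
    t=np.linalg.lstsq(np.c_[d,-e],q-p,rcond=None)[0]
    A=p+t[0]*d;B=q+t[1]*e; return (A+B)/2,np.linalg.norm(A-B)
E
python3 - <<'E'
from h import *
import pickle
for n in('scene','top'):
    s=snap(n); save(s,n+'0.png'); pickle.dump(s,open(n+'.pkl','wb')); print(n,s['p'],s['R'].round(3).tolist(),s['k1'],np.array(s['mtx']).tolist())
print(r.state())
E
```

```text
scene [ 0.95157869 -0.65365337  1.15504057] [[0.824, 0.468, -0.319], [0.566, -0.666, 0.486], [0.015, -0.581, -0.814]] -0.011871070148335366 [[535.4074919067822, 0.0, 316.0855196101798], [0.0, 535.4074919067822, 243.78175636292954], [0.0, 0.0, 1.0]]
top [ 0.21959963 -0.0040971   1.78122571] [[0.013, -0.983, 0.185], [-1.0, -0.013, 0.003], [-0.001, -0.185, -0.983]] 0.014148308111042673 [[574.0497481652733, 0.0, 318.16180521876106], [0.0, 574.0497481652733, 241.7966143881538], [0.0, 0.0, 1.0]]
{'t': 0.1, 'joint_positions': array([ 9.73686852e-01,  3.81143276e-01,  1.29814877e+00, -2.13608572e-05,
        1.46359755e+00, -2.15281980e-01]), 'joint_velocities': array([-0.00029073, -0.00109133, -0.00184196,  0.00030255,  0.00083105,
        0.00031675]), 'effort': array([ 4.29891923e-03, -4.49224949e+01, -2.31656563e+01, -1.49921661e-04,
        3.68636451e-03, -4.55643459e-06]), 'eef_pos': array([0.20479033, 0.51017615, 0.23077786]), 'ee_rot': array([-2.46469448e-04,  1.89754951e-01,  9.81831268e-01, -5.99904508e-04]), 'ft_force': array([-0.5893344 , -0.75361981,  0.01749279]), 'torque': array([-0.03451793, -0.01071803,  0.00912452]), 'gripper_width': 0.0852784056712008}
```

View pics/scene0.png

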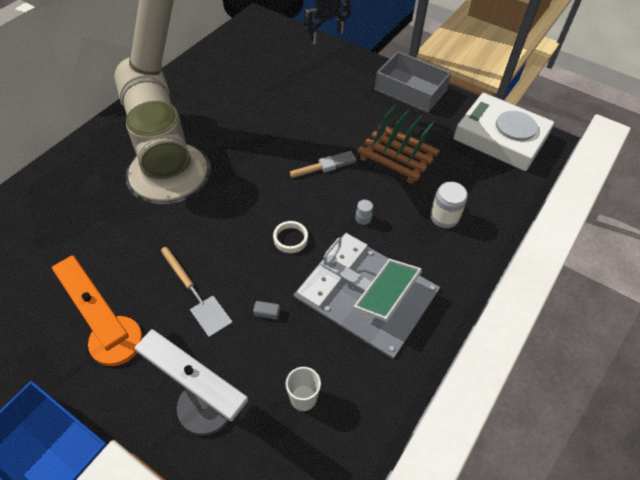

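View pics/top0.png

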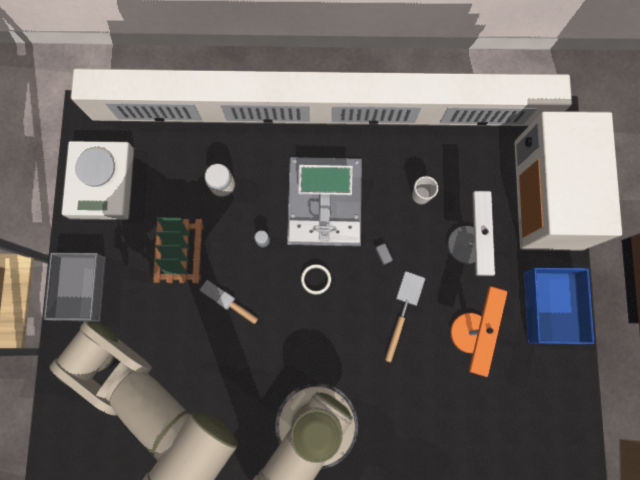

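The scene view shows the turntable at (370,295). The real lamp has a grey foot at (203,408) and a white head at (190,372). The orange look-alike is at (90,310). In the top view the turntable is at (325,200), the lamp at (470,243) and the rack at (178,250). The lamp is therefore on the robot's right (-y), which makes hole_right the target. Things that could be taken for the ring in the top view are the ring at (323,230), the tape roll (316,279) and the jar lid (262,238). By the description it is the one standing on the arm at (323,230). I'll check it in one close crop.

```bash
python3 - <<'E'
from h import *
import pickle
a=pickle.load(open('top.pkl','rb'));b=pickle.load(open('scene.pkl','rb'))
f=lambda s,x:cv2.resize(s['color'][x[1]:x[3],x[0]:x[2],::-1],None,fx=5,fy=5,interpolation=cv2.INTER_CUBIC)
cv2.imwrite('pics/c1.png',np.hstack([f(a,(285,150,365,250)),f(b,(295,230,375,330))]))
print('ring approx',onz(a,323,231,.1135))
for u,v in((288,245),(361,245),(361,158),(289,158)): print(onz(a,u,v,.012))
print('lamp foot',onz(a,466,243,.01))
E
```

```text
ring approx [ 0.56646523 -0.01252414  0.1135    ]
[0.5413266 0.0960713 0.012    ]
[ 0.54437745 -0.13259275  0.012     ]
[ 0.82947644 -0.13264639  0.012     ]
[0.82642046 0.09943351 0.012     ]
lamp foot [ 0.55551646 -0.46174767  0.01      ]
```

View pics/c1.png

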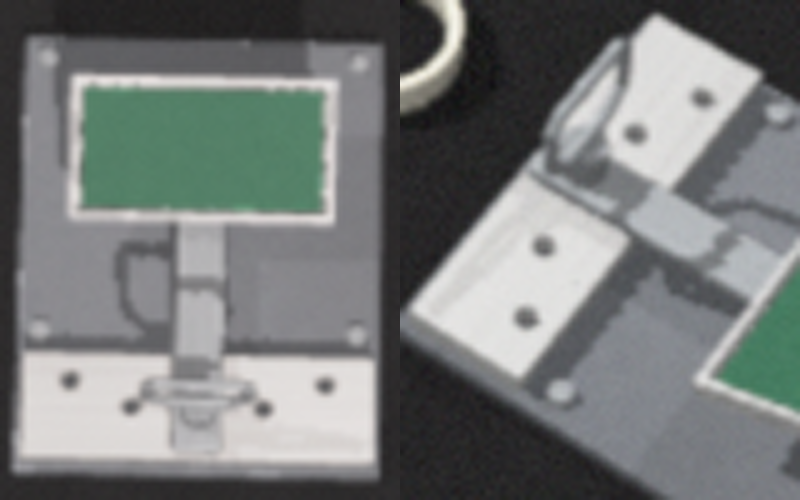

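The crop confirms the upright ring on the arm. Its top bar spans crop x 142–257 at y≈383, and two free holes show on each side, so the pin is in the middle hole. Next I fit the fixture pose.

```bash
python3 - <<'E'
from h import *
import pickle
from scipy.optimize import least_squares
a=pickle.load(open('top.pkl','rb'));b=pickle.load(open('scene.pkl','rb'))
o=lambda p,x0,y0:(x0+(p[0]+.5)/5-.5,y0+(p[1]+.5)/5-.5)
ta=[(69,380),(131,406),(263,408),(325,385)]; sb=[(702-400,97),(636-400,133),(543-400,246),(526-400,318)]
H=np.array([onz(a,*o(p,285,150),.024) for p in ta]);H2=np.array([onz(b,*o(p,295,230),.024) for p in sb])
print(H.round(4),H2.round(4))
ang=np.radians([30,15,-15,-30])
M=lambda x:np.c_[x[0]-.16*np.cos(ang-x[2]),x[1]+.16*np.sin(ang-x[2])]
for h in(H,H2,(H+H2)/2):
    s=least_squares(lambda x:(M(x)-h[:,:2]).ravel(),[.74,-.018,.013]); print(s.x.round(4),abs(s.fun).max().round(4))
x=s.x
print('mid',x[0]-.16*np.cos(x[2]),x[1]-.16*np.sin(x[2]))
print('right',x[0]-.16*np.cos(-.2618-x[2]),x[1]+.16*np.sin(-.2618-x[2]))
# ring top bar: middle in both views
print(onz(a,*o((200,383),285,150),.1135),onz(b,*o((188,85),295,230),.1135))
w=r.snapshot('wrist');print(np.array(w['T_tool_cam']).round(3).tolist(),w['mtx'][0][0])
E
```

```text
[[ 0.6013  0.0643  0.024 ]
 [ 0.5852  0.0252  0.024 ]
 [ 0.585  -0.0574  0.024 ]
 [ 0.6003 -0.0961  0.024 ]] [[ 0.5999  0.0652  0.024 ]
 [ 0.5842  0.0268  0.024 ]
 [ 0.5831 -0.0567  0.024 ]
 [ 0.5994 -0.0955  0.024 ]]
[ 0.7395 -0.0168 -0.0054] 0.0003
[ 0.7382 -0.0158 -0.005 ] 0.0005
[ 0.7389 -0.0163 -0.0052] 0.0003
mid 0.5788577864838452 -0.015452915201235564
right 0.5840930310761473 -0.05689200327842192
[ 0.58109258 -0.01710432  0.1135    ] [ 0.57947255 -0.01697614  0.1135    ]
[[-0.001, -0.948, -0.318, 0.083], [1.0, -0.001, 0.0, -0.0], [-0.0, -0.318, 0.948, -0.142], [0.0, 0.0, 0.0, 1.0]] 409.2537920908748
```

Emit:
carry_out:
  motion: [0,-4,0,0,0,0,-1,0,-4,0,0,0,0,-1,0,-4,0,0,0,0,-1,0,-4,0,0,0,0,-1,0,-4,0,0,0,0,-1,0,-4,0,0,0,0,-1,0,-4,0,0,0,0,-1,0,-4,0,0,0,0,-1,0,-4,0,0,0,0,-1,0,-4,0,0,0,0,-1,0,-4,0,0,0,0,-1,0,0,0,0,0,0,-1]

```text
t: 1.15
eef_pos: [0.0611, 0.1346, 0.2339]
ee_rot: [0.002, 0.195, 0.981, 0.0]
ft_force: [-0.0, 0.8, -0.1]
gripper_width: -0.0
```

Emit:
carry_out:
  motion: [-3.8,0,0,0,0,0,-1,-3.8,0,0,0,0,0,-1,-3.8,0,0,0,0,0,-1,-3.8,0,0,0,0,0,-1,-3.8,0,0,0,0,0,-1,-3.8,0,0,0,0,0,-1,-3.8,0,0,0,0,0,-1,-3.8,0,0,0,0,0,-1,-3.0,0,0,0,0,0,-1,0,0,0,0,0,-0.12,-1,0,0,0,0,0,-0.12,-1,0,0,0,0,0,-0.12,-1]

```text
t: 2.15
eef_pos: [0.3612, 0.0186, 0.2329]
ee_rot: [-0.001, 0.007, 1.0, 0.0]
ft_force: [-0.4, -0.2, 0.2]
gripper_width: -0.0001
```

```bash
cat >> h.py <<'E'
def st():
    s=r.state(); Q=q2R(s['ee_rot']); print('t',s['t'],'p',s['eef_pos'].round(4),'q',s['joint_positions'].round(3),'F',s['ft_force'].round(1)); print('axes',Q.T.round(3).tolist()); return s,Q
E
python3 -c "
from h import *
st()"
```

```text
t 2.15 p [0.3612 0.0186 0.2329] q [-0.28   0.041  1.747  0.     1.355 -1.835] F [-0.4 -0.2  0.2]
axes [[-1.0, 0.015, 0.002], [0.015, 1.0, 0.001], [-0.002, 0.001, -1.0]]
```

Emit:
carry_out:
  motion: [-4,1,-2.0,0,0,0,-1,-4,0,-2,0,0,0,-1,-3,0,-2,0,0,0,-1,0,-2,0,0,-0.12,0,-1,0,-2,0,0,-0.12,0,-1,0,-0.5,0,0,-0.12,0,-1,0,0,0,0,-0.12,0,-1,0,0,0,0,-0.12,0,-1,0,0,0,0,-0.12,0,-1,0,0,0,0,0,0,-1]

```text
t: 2.98
eef_pos: [0.4607, -0.0183, 0.2875]
ee_rot: [0.351, 0.011, 0.936, -0.002]
ft_force: [-0.1, 0.2, -1.6]
gripper_width: 0.0004
```

```bash
python3 -c "
from h import *
st()"
```

```text
t 2.9833 p [ 0.4607 -0.0183  0.2875] q [-0.468 -0.092  1.903  0.453  0.717 -2.266] F [-0.1  0.2 -1.6]
axes [[-0.753, 0.019, -0.658], [0.021, 1.0, 0.005], [0.658, -0.01, -0.753]]
```

Emit:
carry_out:
  motion: [0,0,0,0,-0.12,0,-1,0,0,0,0,-0.12,0,-1,1,0,2,0,0,0,-1,1,0,2,0,0,0,-1,1,0,2,0,0,0,-1,1,0,2,0,0,0,-1,1,0,2,0,0,0,-1,0,0,0,0,0,0,-1,0,0,0,0,0,0,-1]

```text
t: 3.73
eef_pos: [0.5179, -0.007, 0.2126]
ee_rot: [0.416, 0.01, 0.909, -0.001]
ft_force: [-0.9, 0.7, 0.2]
gripper_width: -0.0002
```

```bash
python3 - <<'E'
from h import *
st(); s=snap('wrist'); save(s,'w1.png')
import pickle; pickle.dump(s,open('w1.pkl','wb'))
b=[.579,-.016,.1135]
print('pred bar mid',proj(s,b),'ends',proj(s,[.579,.0155,.1135]),proj(s,[.579,-.0475,.1135]))
E
```

```text
t 3.7333 p [ 0.5179 -0.007   0.2126] q [-0.387  0.127  2.039  1.087  0.318 -2.879] F [-0.9  0.7  0.2]
axes [[-0.653, 0.017, -0.757], [0.018, 1.0, 0.007], [0.757, -0.009, -0.653]]
pred bar mid (np.float64(309.4272311373914), np.float64(175.18472932685316)) ends (np.float64(359.77746182765435), np.float64(174.36685433225657)) (np.float64(259.2995175126018), np.float64(176.0599087630667))
```

View pics/w1.png

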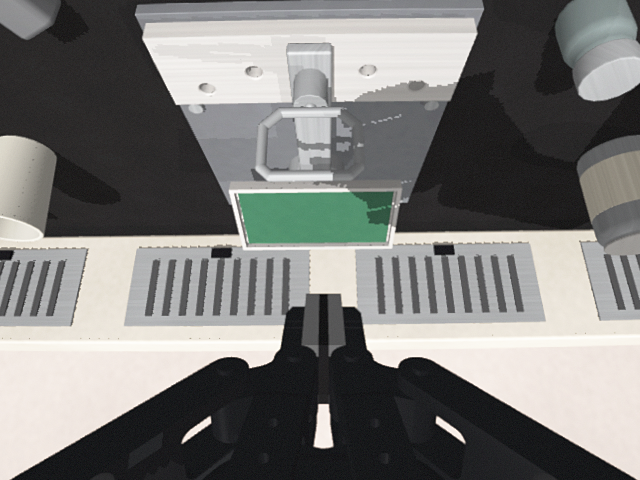

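The bar shows at (309,177), ends 262–362, and my prediction was (309,175), so the position is good. Joint 6 has reached its limit, so I'll back off and roll the tool half a turn. That puts the camera on top and joint 6 mid-range.

Emit:
carry_out:
  motion: [0,0,-3,0,0.12,0,-1,0,0,0,0,0.12,0,-1,0,0,0,0,0.12,0,-1,0,0,0,0,0,0.12,-1,0,0,0,0,0,0.12,-1,0,0,0,0,0,0.12,-1,0,0,0,0,0,0.12,-1,0,0,0,0,0,0.12,-1,0,0,0,0,0,0.12,-1,0,0,0,0,0,0.12,-1,0,0,0,0,0,0.12,-1,0,0,0,0,0,0.12,-1]

```text
t: 4.78
eef_pos: [0.5137, 0.0017, 0.2225]
ee_rot: [0.287, 0.484, 0.804, 0.192]
ft_force: [0.2, -0.3, 0.3]
gripper_width: -0.0003
```

Emit:
carry_out:
  motion: [0,0,0,0,0,0.12,-1,0,0,0,0,0,0.12,-1,0,0,0,0,0,0.12,-1,0,0,0,0,0,0.12,-1,0,0,0,0,0,0.12,-1,0,0,0,0,0,0.12,-1,0,0,0,0,0,0.12,-1,0,0,0,0,0,0.12,-1,0,0,0,0,0,0.12,-1,0,0,0,0,0,0.12,-1,0,0,0,0,0,0.12,-1,0,0,0,0,0,0.12,-1]

```text
t: 5.78
eef_pos: [0.5137, 0.0017, 0.2225]
ee_rot: [0.089, 0.894, 0.286, 0.333]
ft_force: [0.3, 0.1, 0.3]
gripper_width: -0.0001
```

```bash
python3 -c "
from h import *
st()"
```

```text
t 5.7833 p [0.5137 0.0017 0.2225] q [-0.363  0.104  1.918  0.545  0.522  0.195] F [0.3 0.1 0.3]
axes [[0.614, 0.571, 0.545], [0.451, -0.821, 0.35], [0.647, 0.031, -0.762]]
```

```bash
cat >> h.py <<'E'
def tgt(p,psi):
    p,psi=np.radians([p,psi]); z=np.array([np.cos(p)*np.cos(psi),np.cos(p)*np.sin(psi),-np.sin(p)])
    y=np.array([np.sin(psi),-np.cos(psi),0]); return np.c_[np.cross(y,z),y,z]
def go(P,p,psi):
    s,Q=st(); T=tgt(p,psi); print('rotvec',R.from_matrix(Q.T@T).as_rotvec().round(3),'shift now-axes',(Q.T@(P-s['eef_pos'])*100).round(2),'shift target-axes',(T.T@(P-s['eef_pos'])*100).round(2))
E
python3 - <<'E'
from h import *
B=np.array([.5795,-.0165,.1135]);T=tgt(43,8)
P=B+[0,-.006,0]+.016*T[:,2]-.018*T[:,0]; print('final',P)
go(P-.07*T[:,2],43,8)
E
```

```text
final [ 0.57893128 -0.02257993  0.08942366]
t 5.7833 p [0.5137 0.0017 0.2225] q [-0.363  0.104  1.918  0.545  0.522  0.195] F [0.3 0.1 0.3]
axes [[0.614, 0.571, 0.545], [0.451, -0.821, 0.35], [0.647, 0.031, -0.762]]
rotvec [0.029 0.13  0.504] shift now-axes [-5.54  0.24  7.35] shift target-axes [-5.55  3.31  6.56]
```

Emit:
carry_out:
  motion: [0,0,0,0.006,0.026,0.1,-1,0,0,0,0.006,0.026,0.1,-1,0,0,0,0.006,0.026,0.1,-1,0,0,0,0.006,0.026,0.1,-1,0,0,0,0.006,0.026,0.1,-1,0,1.6,0,0,0,0,-1,0,1.7,0,0,0,0,-1,-1.5,0,2,0,0,0,-1,-2,0,2,0,0,0,-1,-2,0,2.5,0,0,0,-1,0,0,0,0,0,0,-1,0,0,0,0,0,0,-1]

```text
t: 6.78
eef_pos: [0.5282, -0.0294, 0.1469]
ee_rot: [-0.029, 0.914, 0.069, 0.398]
ft_force: [-0.4, 0.0, 0.4]
gripper_width: -0.0003
```

```bash
python3 - <<'E'
from h import *
B=np.array([.5795,-.0165,.1135]);T=tgt(43,8)
P=B+[0,-.006,0]+.016*T[:,2]-.018*T[:,0]
go(P,43,8)
s=snap('wrist'); save(s,'w2.png')
import pickle; pickle.dump(s,open('w2.pkl','wb'))
print('pred bar',proj(s,B),proj(s,B+[0,.0315,0]),proj(s,B-[0,.0315,0]))
E
```

```text
t 6.7833 p [ 0.5282 -0.0294  0.1469] q [-0.512  0.29   2.075  1.426  0.47  -0.327] F [-0.4  0.   0.4]
axes [[0.674, 0.103, 0.732], [0.149, -0.989, 0.002], [0.724, 0.108, -0.682]]
rotvec [-0.006 -0.001  0.009] shift now-axes [-0.71  0.07  7.66] shift target-axes [-0.71  0.03  7.66]
pred bar (np.float64(313.71795875840064), np.float64(233.87917848764664)) (np.float64(255.412154451606), np.float64(226.10658917123402)) (np.float64(373.2615456032232), np.float64(241.81207239455188))
```

View pics/w2.png

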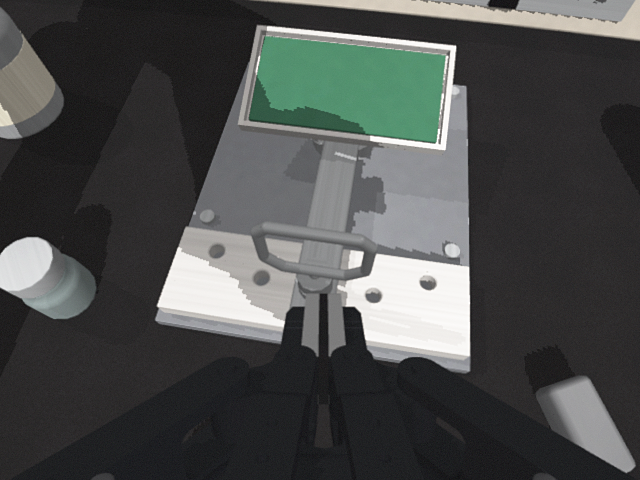

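The bar in view runs (258,227)–(372,243), within 1 px of the prediction. Inserting now.

Emit:
carry_out:
  motion: [-0.7,0,0,0,0,0,-1,0,0,2,0,0,0,-1,0,0,2,0,0,0,-1,0,0,1.5,0,0,0,-1,0,0,1.2,0,0,0,-1,0,0,0.9,0,0,0,-1,0,0,0,0,0,0,-1,0,0,0,0,0,0,-1]

```text
t: 7.5
eef_pos: [0.579, -0.0223, 0.0915]
ee_rot: [-0.028, 0.914, 0.07, 0.4]
ft_force: [-1.2, 0.0, -0.1]
gripper_width: 0.0002
```

```bash
python3 - <<'E'
from h import *
B=np.array([.5795,-.0165,.1135]);T=tgt(43,8)
P=B+[0,-.006,0]+.016*T[:,2]-.018*T[:,0]
go(P,43,8)
E
```

```text
t 7.5 p [ 0.579  -0.0223  0.0915] q [-0.428  0.476  2.013  1.762  0.418 -0.629] F [-1.2  0.  -0.1]
axes [[0.671, 0.105, 0.734], [0.15, -0.989, 0.005], [0.726, 0.107, -0.679]]
rotvec [-0.004 -0.004  0.011] shift now-axes [-0.16  0.03  0.14] shift target-axes [-0.16  0.03  0.14]
```

Emit:
carry_out:
  motion: [0.29,0,-0.27,0,0,0,-1,0.29,0,-0.27,0,0,0,-1,0.29,0,-0.27,0,0,0,-1,0,0,0,0,0,0,-1,0,0,0,0,0,0,-1]

```text
t: 7.92
eef_pos: [0.5775, -0.0222, 0.102]
ee_rot: [-0.028, 0.914, 0.07, 0.398]
ft_force: [-3.3, 1.5, -6.8]
gripper_width: -0.0003
```

```bash
python3 -c "
from h import *
st()"
```

```text
t 7.9167 p [ 0.5775 -0.0222  0.102 ] q [-0.428  0.449  2.005  1.677  0.411 -0.537] F [-3.3  1.5 -6.8]
axes [[0.673, 0.105, 0.732], [0.149, -0.989, 0.005], [0.724, 0.106, -0.682]]
```

Emit:
carry_out:
  motion: [0.25,0,-0.15,0,0,0,-1,0.25,0,-0.18,0,0,0,-1,0.2,0,-0.15,0,0,0,-1,0,0,0,0,0,0,-1,0,0,0,0,0,0,-1]

```text
t: 8.33
eef_pos: [0.5779, -0.022, 0.109]
ee_rot: [-0.028, 0.915, 0.069, 0.397]
ft_force: [-6.7, -1.3, -8.1]
gripper_width: -0.0001
```

```bash
python3 - <<'E'
from h import *
st(); s=snap('wrist')
from pickle import dump; dump(s,open('w3.pkl','wb'))
save(s,'w3.png',(200,150,440,330),3)
for l in(0,.01,.014,.018):
  B=np.array([.5795,-.0165,.1135+l]); print(l,np.round(proj(s,B),1),np.round(proj(s,B+[0,.0315,0]),1),np.round(proj(s,B-[0,.0315,0]),1))
E
```

```text
t 8.3333 p [ 0.5779 -0.022   0.109 ] q [-0.427  0.433  1.995  1.611  0.406 -0.464] F [-6.7 -1.3 -8.1]
axes [[0.676, 0.104, 0.73], [0.148, -0.989, 0.004], [0.722, 0.106, -0.684]]
0 [310.4 302. ] [231.4 290.4] [391.5 313.6]
0.01 [309.7 293.1] [226.2 281.1] [395.7 305.4]
0.014 [309.4 289.3] [223.9 277. ] [397.5 301.8]
0.018 [309.1 285.3] [221.6 272.8] [399.4 298.1]
```

View pics/w3.png

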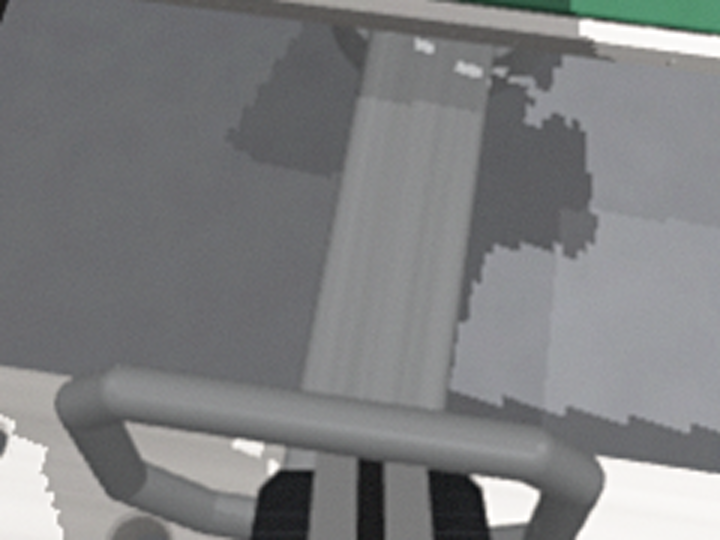

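The bar sits at about full-frame (310,288), which means a lift of about 14–15 mm. The 8.1 N force agrees, so the pin is clear of the plate. I'll swing toward -y, turning with the arm.

Emit:
carry_out:
  motion: [-0.07,0.63,-0.07,0.029,0,-0.027,-1,-0.07,0.63,-0.07,0.029,0,-0.027,-1,-0.07,0.63,-0.07,0.029,0,-0.027,-1,-0.07,0.63,-0.07,0.029,0,-0.027,-1,-0.07,0.63,-0.07,0.029,0,-0.027,-1,0,0,0,0,0,0,-1,0,0,0,0,0,0,-1]

```text
t: 8.97
eef_pos: [0.5813, -0.0548, 0.1094]
ee_rot: [-0.066, 0.904, 0.158, 0.392]
ft_force: [-4.6, -2.1, -7.0]
gripper_width: -0.0002
```

```bash
python3 - <<'E'
from h import *
st(); s=snap('wrist')
from pickle import dump; dump(s,open('w4.pkl','wb'))
save(s,'w4.png',(180,150,460,330),2.8)
for a in(.14,.17,.2,.23,.2618):
  for l in(.013,):
    f=-.005+a; c,n=np.cos(f),np.sin(f); B=np.array([.739-.16*c,-.0165-.16*n,.1135+l]);y=np.array([-n,c,0])*.0315
    print(a,l,[np.round((np.array(proj(s,q))-[180,150])*2.8) for q in(B,B+y,B-y)])
E
```

```text
t 8.9667 p [ 0.5813 -0.0548  0.1094] q [-0.566  0.46   1.926  1.331  0.634 -0.429] F [-4.6 -2.1 -7. ]
axes [[0.642, 0.234, 0.73], [0.338, -0.941, 0.005], [0.688, 0.244, -0.683]]
0.14 0.013 [array([280., 376.]), array([ 51., 329.]), array([520., 425.])]
0.17 0.013 [array([316., 383.]), array([ 83., 342.]), array([558., 425.])]
0.2 0.013 [array([353., 389.]), array([116., 355.]), array([597., 424.])]
0.23 0.013 [array([389., 394.]), array([150., 366.]), array([634., 422.])]
0.2618 0.013 [array([429., 398.]), array([187., 377.]), array([674., 418.])]
```

View pics/w4.png

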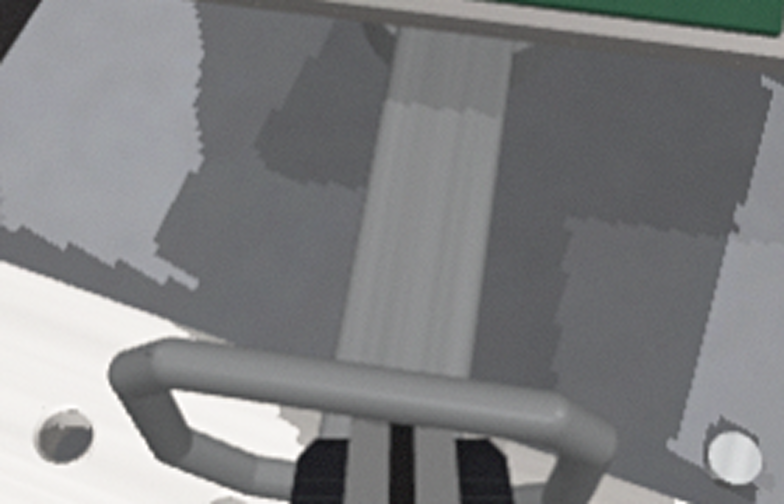

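The bar centre in the crop is at (358,388), ends (112,360) and (612,430). The arm is at about -0.204 rad with no slip, so about 9 mm remains. Swinging the rest.

Emit:
carry_out:
  motion: [-0.05,0.46,-0.05,0.021,0,-0.02,-1,-0.05,0.46,-0.05,0.021,0,-0.02,-1,0,0,0,0,0,0,-1,0,0,0,0,0,0,-1]

```text
t: 9.35
eef_pos: [0.5835, -0.0633, 0.1097]
ee_rot: [-0.077, 0.898, 0.185, 0.391]
ft_force: [-3.2, -3.1, -6.8]
gripper_width: 0.0
```

```bash
python3 - <<'E'
from h import *
st(); s=snap('wrist')
from pickle import dump; dump(s,open('w5.pkl','wb'))
save(s,'w5.png',(180,150,460,330),2.8)
for a in(.22,.24,.2618,.28):
  for l in(.013,):
    f=-.005+a; c,n=np.cos(f),np.sin(f); B=np.array([.739-.16*c,-.0165-.16*n,.1135+l]);y=np.array([-n,c,0])*.0315
    print(a,l,[np.round((np.array(proj(s,q))-[180,150])*2.8) for q in(B,B+y,B-y)])
E
```

```text
t 9.35 p [ 0.5835 -0.0633  0.1097] q [-0.596  0.472  1.895  1.266  0.697 -0.428] F [-3.2 -3.1 -6.8]
axes [[0.626, 0.272, 0.731], [0.392, -0.92, 0.005], [0.673, 0.283, -0.683]]
0.22 0.013 [array([312., 382.]), array([ 80., 340.]), array([553., 426.])]
0.24 0.013 [array([336., 386.]), array([102., 348.]), array([579., 425.])]
0.2618 0.013 [array([363., 390.]), array([126., 357.]), array([606., 424.])]
0.28 0.013 [array([385., 393.]), array([146., 364.]), array([629., 423.])]
```

View pics/w5.png

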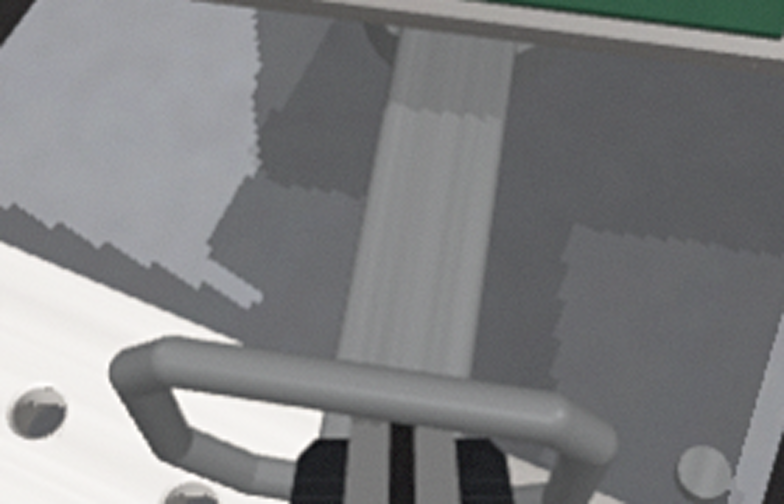

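The bar centre is now at about (359,388), so the arm is at about -0.258 rad, roughly 0.6 mm from the hole centre. Lowering straight down.

Emit:
carry_out:
  motion: [-0.22,0,0.2,0,0,0,-1,-0.22,0,0.2,0,0,0,-1,-0.22,0,0.2,0,0,0,-1,0,0,0,0,0,0,-1]

```text
t: 9.73
eef_pos: [0.5835, -0.063, 0.1007]
ee_rot: [-0.078, 0.898, 0.185, 0.391]
ft_force: [-3.6, -3.2, -6.2]
gripper_width: -0.0
```

Emit:
carry_out:
  motion: [-0.22,0,0.2,0,0,0,-1,-0.22,0,0.2,0,0,0,-1,-0.22,0,0.17,0,0,0,-1,-0.15,0,0.1,0,0,0,-1,0,0,0,0,0,0,-1,0,0,0,0,0,0,-1]

```text
t: 10.23
eef_pos: [0.5837, -0.0634, 0.0911]
ee_rot: [-0.078, 0.898, 0.186, 0.392]
ft_force: [-0.2, -0.3, -0.7]
gripper_width: 0.0002
```

```bash
python3 - <<'E'
from h import *
st(); s=snap('wrist')
from pickle import dump; dump(s,open('w6.pkl','wb'))
save(s,'w6.png',(180,150,460,330),2.8)
for a in(.24,.2618,.28):
  for l in(0,.01,):
    f=-.005+a; c,n=np.cos(f),np.sin(f); B=np.array([.739-.16*c,-.0165-.16*n,.1135+l]);y=np.array([-n,c,0])*.0315
    print(a,l,[np.round((np.array(proj(s,q))-[180,150])*2.8) for q in(B,B+y,B-y)])
E
```

```text
t 10.2333 p [ 0.5837 -0.0634  0.0911] q [-0.597  0.511  1.912  1.333  0.685 -0.517] F [-0.2 -0.3 -0.7]
axes [[0.624, 0.273, 0.732], [0.394, -0.919, 0.006], [0.674, 0.285, -0.681]]
0.24 0 [array([334., 371.]), array([ 91., 331.]), array([584., 411.])]
0.24 0.01 [array([330., 339.]), array([ 72., 297.]), array([597., 382.])]
0.2618 0 [array([361., 375.]), array([116., 340.]), array([613., 410.])]
0.2618 0.01 [array([359., 344.]), array([ 98., 307.]), array([628., 381.])]
0.28 0 [array([384., 378.]), array([137., 347.]), array([637., 409.])]
0.28 0.01 [array([383., 347.]), array([121., 314.]), array([653., 380.])]
```

View pics/w6.png

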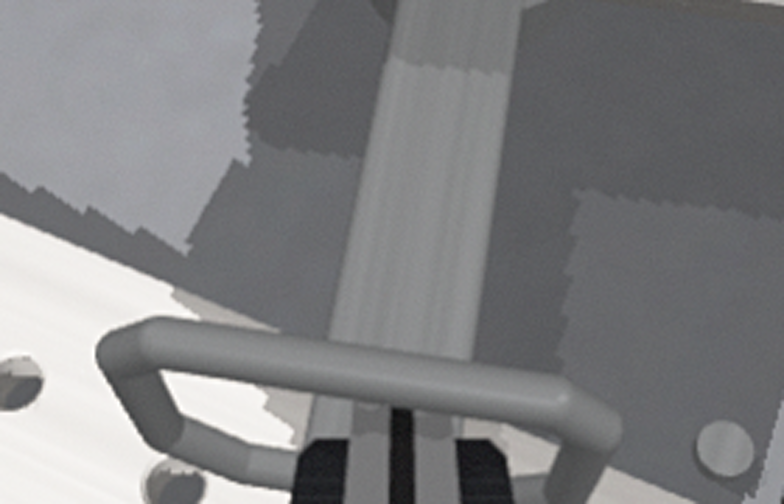

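The bar centre is at about (358,371). For a pin fully home I predicted (361,375), against (359,344) for a pin resting on the plate, and the force is gone. The pin is home at hole_right. Withdrawing along the finger axis, then up.

Emit:
carry_out:
  motion: [0,0,-1,0,0,0,-1,0,0,-2,0,0,0,-1,0,0,-2.5,0,0,0,-1,0,0,-3,0,0,0,-1,0,0,-3,0,0,0,-1,1,0,-2,0,0,0,-1,2,0,-2,0,0,0,-1,0,0,0,0,0,0,-1,0,0,0,0,0,0,-1]

```text
t: 11.03
eef_pos: [0.4974, -0.0998, 0.2197]
ee_rot: [-0.076, 0.898, 0.186, 0.392]
ft_force: [-0.4, -0.4, 0.1]
gripper_width: -0.0001
```

```bash
python3 - <<'E'
from h import *
import pickle
st(); s=snap('wrist'); save(s,'w7.png')
for l in(0,.01):
    f=-.005+.2618; c,n=np.cos(f),np.sin(f); B=np.array([.739-.16*c,-.0165-.16*n,.1135+l]);y=np.array([-n,c,0])*.0315
    print(l,[np.round(proj(s,q)) for q in(B,B+y,B-y)])
a=pickle.load(open('top.pkl','rb'));b=snap('top')
d=cv2.absdiff(a['color'],b['color']).max(2)>60
n,_,S,C=cv2.connectedComponentsWithStats(d.astype(np.uint8))
print([(S[i,:5].tolist()) for i in range(1,n) if S[i,4]>25])
E
```

```text
t 11.0333 p [ 0.4974 -0.0998  0.2197] q [-0.816  0.176  1.915  0.976  0.975 -0.203] F [-0.4 -0.4  0.1]
axes [[0.624, 0.274, 0.732], [0.394, -0.919, 0.009], [0.675, 0.283, -0.681]]
0 [array([316., 228.]), array([273., 223.]), array([358., 234.])]
0.01 [array([315., 221.]), array([272., 216.]), array([359., 227.])]
[[229, 120, 34, 3, 50], [328, 160, 21, 8, 93], [298, 165, 23, 29, 137], [303, 165, 50, 31, 190], [103, 178, 24, 41, 469], [213, 190, 17, 6, 66], [321, 196, 8, 10, 50], [321, 208, 8, 13, 94], [327, 221, 23, 10, 118], [319, 222, 10, 4, 36], [379, 254, 9, 10, 47], [327, 277, 79, 105, 3620], [397, 281, 12, 18, 139], [229, 304, 123, 127, 8612], [232, 306, 20, 13, 80], [394, 308, 15, 31, 151], [51, 323, 184, 157, 9662], [345, 411, 7, 9, 34], [337, 413, 6, 10, 31], [341, 425, 12, 24, 114], [282, 430, 10, 20, 115], [265, 451, 54, 29, 959], [320, 464, 12, 8, 52]]
```

View pics/w7.png

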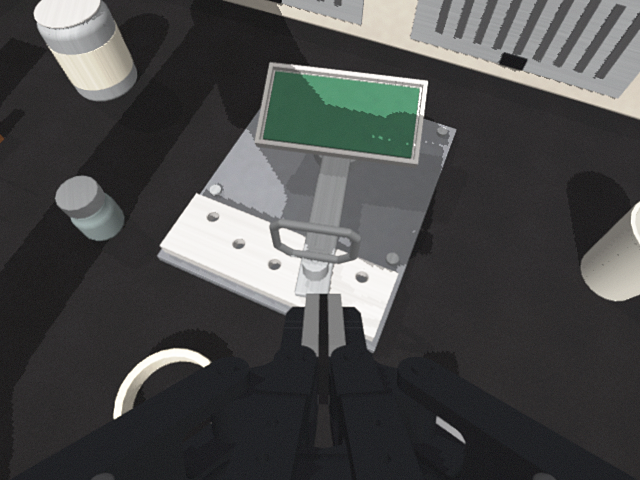

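The picture shows three free holes on the left, (213,217), (238,243) and (275,264), and one on the right at (362,277). The bar is at (316,228), exactly where a fully home pin would put it, the panel lies in its tray, and the fingers are clear. Handing in.

```bash
python3 -c "
from h import *
st(); print(r.close_job())"
```

```text
t 11.1333 p [ 0.4972 -0.0992  0.2179] q [-0.816  0.18   1.917  0.977  0.975 -0.204] F [ 0.2 -0.2 -0.8]
axes [[0.626, 0.272, 0.731], [0.395, -0.919, 0.005], [0.673, 0.285, -0.682]]
the job is handed in; nothing more can be done
None
```

The panel is turned one step toward the lamp, which stands on the robot's right, and the job is handed in at 11.1 s. I hooked the closed fingertips under the ring's top bar and lifted the pin about 14–15 mm. I then swung the arm to about -0.26 rad, let the pin down into hole_right and backed out.

**Final wrist picture:**
- The ring bar is where a fully home pin puts it, at (316,228).
- Three free holes show on the left and one on the right.
- The panel is in its tray.
- The last force readings were under 1 N, so the robot is touching nothing.

**Loose ends:**
- **Joint limit:** my first approach ran joint 6 up against its limit (-2.879, range ±2.88). I backed off and rolled the tool half a turn before reaching in.
- **Gauge:** comparing top views from before and after showed a small patch of change (47 pixels) at the gauge. I took it for the arm's shadow because no move went near it, but I did not check it closely.

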